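# Take the slide carrier off the video microscope and lay it on the drying rack

### The arm

A 6-joint arm with a two-finger parallel gripper is mounted at the origin on the work surface. World frame = base frame: x ahead of the robot, y to its left, z up, the work surface at z = 0. Lengths are in mm, angles in rad, forces in N, time in s.
With the tool pointing down it reaches from about 275 to 850 mm from the base axis. Payload 19 kg.
Tool frame: the origin (TCP) lies on the centre line of the jaws, within the pads' length; the fingertips stand ahead of it and the grasp point (between the pads) lies 6 mm ahead of it (ctrl.finger_overhang is the z of the fingertips in the tool frame, in mm); z points along the fingers, y is the line along which they close (so a half turn about z gives the same grasp; the last joint's range is limited). The gripper opens to 85 mm and grips with 20 to 120 N. Pads are 22 mm wide; open, the fingers measure 114 mm over their backs; the gripper's body (76 mm by 85 mm) begins 54 mm behind the grasp point. The pads swing forward as they close: fully open they stand 13 mm farther back than shut.
Start: joints at [-1.283, 0.15, 1.437, -0, 1.554, -0.134], TCP at [235.378, -524.583, 232.667] pointing down, gripper open.
Joint ranges: [-2.8, 2.8], [-0.68, 2.1], [0.12, 2.68], [-1.39, 4.53], [0.16, 2.79], [-2.81, 2.81]. Speed limits (rad/s): [1.89, 1.89, 2.22, 3.01, 3.01, 3.01].

### API

Orientations are given as a unit quaternion [w, x, y, z].
In Python, from rig import ctrl gives the robot as it stands.
- The arm moves only by the shell command python3 -m creep 'ROWS' [FORCE]. ROWS is JSON, a list of rows, each a list of 3 entries, a list of its own where there are three numbers: the shift along the tool's x, y, z in m, then the turn about the tool's z in degrees, then the opening in per cent of the stroke, from 0 (shut) to 100 (fully open). In form: [[[dx, dy, dz], spin, claw], ...]. A call has 1 to 12 rows; each row shifts and turns the commanded pose from where the row before left it, along the tool's axes as they then stand; what a row does not reach is not made up. A row lasts 1/8 s, in which the tool goes at most 62.5 mm and 10.7 degrees, less where a joint would pass 70% of its speed; a pose out of reach is approached as far as the arm can. A call with a gripper value outside its range is refused whole. The fingers move at their own pace and stop on an object; FORCE is the grip in N (left out, the last holds). Time passes only in rows, so rows that do not move let the fingers close. It gives the time, the measured TCP pose, the force, the opening and the grip force at its end, in the units of the state.
- ctrl.state(): the state, without advancing time (a new reading comes with each control period).
- ctrl.grab_frame(name): name is "scene" or "top" or "wrist"; returns (picture, depth): 384x512x3 uint8, red, green, blue; 384x512 float32, mm along the optical axis (not along the pixel's ray), 0 where there is no reading.
- ctrl.camera_params(name): a dict with "K" (3x3 intrinsics, pixels), "cam_to_world" (4x4, takes a point from camera to world coordinates); the wrist camera has in their place "mount" (4x4, takes a point from camera to tool coordinates, whose origin is the TCP and whose axes are the flange's). Camera axes: x right, y down, z forward; pixel columns grow to the right and rows downward; lengths in mm; the calibration is good to about 2 mm. The wrist camera is an equidistant fisheye: a pixel r from the principal point sees the ray r / f radians off the axis. A picture is of the moment at which its call begins: read the wrist's pose just before it. camera_params takes no time and is no camera call.
- ctrl.job_done(): hands the job in; it is judged then, once.
The state is a dict: "clock": time; "qpos": joint angles; "joint_velocities": joint speeds; "effort": joint torques, N m; "ee_pos": TCP position; "tool_rot": TCP orientation; "contact_force": force on the tool from outside, world axes, zero at the start; "ft_torque": the same for the moment, N m; "width": opening from 0.0 (shut) to 1.0 (fully open); "grasp_force": force on a finger pad.
Only numpy, scipy, OpenCV 4.12 (cv2) and the standard library are available. Lean on these libraries where they do the work, as an engineer would, in place of code of your own. Each camera call takes 0.05 s, during which the arm holds its last target. There are 200 camera calls.

### The job

The count is done, so clear the video microscope: slide the flat aluminium slide carrier along the light base towards the robot until about a third of its length sticks out over the front edge, and pinch it by that overhanging end. Draw it out from under the lens without touching the lens, and lay it down flat across both rods of the drying rack, about centred and square to the rods - set down, not dropped - and let go. Keep it off the bench and leave the other things on the bench as they stand.

Things in the scene. Friction and masses are not known exactly. Their poses are not given: they have to be found in the camera images.
- carrier: the slide carrier: a flat aluminium plate 130 mm long (its x), 60 mm wide (its y), 4 mm thick, about 85 g, with two glass slides let in flush towards its +x end; its -x end is a plain tab 50 mm long that points to the front of the microscope (within 0.15 rad of its -x). It slides easily on the light base (friction about 0.3), much more easily than under a rubber fingertip. Origin: centre of its underside, z up.
- carrier_tab_end (a point): the middle of the carrier's plain tab end (its -x end), at the underside, 65 mm from the carrier's centre
- microscope: video microscope, fixed. Its light base is a box with a flat top, 220 mm wide (its y) and 80 mm high above the bench, on which the carrier lies under the lens. Origin on the bench right under the lens axis; +x points to the back, -x to the front (the robot's side; its axes are within 0.2 rad of the world's). The top reaches from the front edge at x = -85 mm to x = 165 mm and has straight sides down to the bench. A pole of 32 mm diameter and 400 mm high stands at x = 135 mm.
- lens_head: the lens over the light base, fixed on the microscope and with the same origin and axes. About the axis: a ring light of 66 mm diameter from 150 to 172 mm above the bench (70 mm above the light base), a 46 mm black tube (54 mm at the grip ring) above it to 270 mm, a 68 mm clamp collar at 227 to 253 mm, a camera 48 mm square up to 357 mm; a bracket runs from it back to the pole.
- rack: the drying rack, fixed: two level steel rods along its y, 8 mm thick and 200 mm long, at x = -25 and +25 mm, their tops 80 mm above the bench. They are joined by end frames at y = -100 and +100 mm, also 80 mm high, standing in a steel drip tray 180 (x) x 230 (y) mm with 28 mm high walls. Origin on the bench at the centre; its axes are within 0.2 rad of the world's, -x being the robot's side.
- petri_pair: bystander: two closed petri dishes stacked, 92 mm across and 31 mm high; origin at the centre of its underside
- petri_single: bystander: one closed petri dish, 92 mm across and 16 mm high; origin at the centre of its underside
- dropper_bottle: bystander: small amber bottle with a black cap, 34 mm across and 75 mm high; origin at the centre of its underside
- spirit_lamp: bystander: glass spirit lamp with its snuffer on, 76 mm across and 95 mm high; origin at the centre of its underside
- beaker: bystander: open glass beaker, 70 mm across and 90 mm high; origin at the centre of its underside

How it is judged:
By the outcome, as a careful person would: the job done as asked, in the order asked, and still so for the second after the job is handed in, with the robot touching nothing.
It also fails if it takes over 64 s, if anything falls off the work surface, if the arm or the gripper's body presses on something with over 40 N, if the wrist force passes 120 N, or if a joint passes its speed limit or range.

## Working session

There is one attempt and no reset: what is moved stays moved. The work goes in short steps, Python scripts to look and compute and a shell command to move; the robot and the scene stay as the last step left them, time stands still between calls to the robot, and variables do not carry over. Pictures are saved under pics/ and viewed, at most 14 in all, crops included, and the job is handed in when it is done.

```bash
ls; mkdir -p pics
python3 - <<'E'
from rig import ctrl
import cv2,numpy as np
for n in("scene","top"):
    p,d=ctrl.grab_frame(n); cv2.imwrite(f"pics/{n}.png",p[...,::-1]); np.save(f"pics/{n}.npy",d)
    c=ctrl.camera_params(n); print(n,np.round(c["K"],1).tolist(),np.round(c["cam_to_world"],3).tolist())
c=ctrl.camera_params("wrist");print({k:np.round(v,3).tolist() if not isinstance(v,str) else v for k,v in c.items()})
s=ctrl.state();print(s,ctrl.finger_overhang)
E
```

```text
pics
scene [[432.9, 0.0, 259.4], [0.0, 432.9, 189.6], [0.0, 0.0, 1.0]] [[-0.759, 0.475, -0.446, 1012.654], [0.651, 0.542, -0.531, 626.686], [-0.01, -0.693, -0.721, 926.516], [0.0, 0.0, 0.0, 1.0]]
top [[460.9, 0.0, 248.7], [0.0, 460.9, 187.3], [0.0, 0.0, 1.0]] [[-0.026, -0.989, 0.146, 266.435], [-1.0, 0.026, 0.001, -4.988], [-0.005, -0.146, -0.989, 1555.509], [0.0, 0.0, 0.0, 1.0]]
{'K': [[297.319, 0.0, 256.686], [0.0, 297.319, 187.668], [0.0, 0.0, 1.0]], 'mount': [[-0.0, -0.949, -0.314, 78.964], [1.0, -0.0, 0.0, 0.905], [-0.0, -0.314, 0.949, -140.438], [0.0, 0.0, 0.0, 1.0]]}
{'clock': 0.1, 'qpos': array([-1.28299731e+00,  1.50951453e-01,  1.43797442e+00, -1.30400345e-05,
        1.55380241e+00, -1.33971082e-01]), 'joint_velocities': array([-8.36489539e-04,  5.54466774e-05, -2.09137597e-03,  4.03888231e-04,
        1.08547386e-03, -6.49363133e-04]), 'effort': array([ 4.20519034e-03, -7.14383054e+01, -5.71791565e+01, -1.38664946e-04,
        7.17290182e-03, -5.97829421e-05]), 'ee_pos': array([ 235.31931907, -524.39314662,  232.12331852]), 'tool_rot': array([-5.65632806e-04,  9.77845852e-01,  2.09325504e-01, -5.01293983e-05]), 'contact_force': array([ 1.1682026 ,  0.54509942, -0.6037744 ]), 'ft_torque': array([-0.00133217,  0.07474912,  0.02840222]), 'grasp_force': 0.0, 'width': 0.9952140808531814} 25.0
```

View pics/top.png

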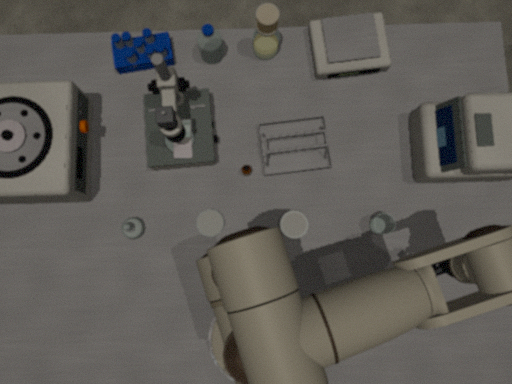

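View pics/scene.png

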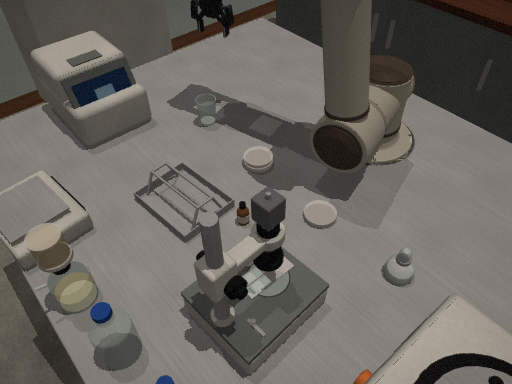

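The top view shows the microscope near (180,128), the carrier tab near (182,150), the rack near (295,146), the bottle at (247,170), and dishes at (210,222) and (294,224). Next I'll enlarge both regions.

```bash
cat > h.py <<'E'
import numpy as np,cv2
from rig import ctrl
def px2w(n,u,v,z):
    "pixel -> world at known height z (mm)"
    c=ctrl.camera_params(n);K=np.array(c["K"]);T=np.array(c["cam_to_world"])
    r=T[:3,:3]@np.linalg.solve(K,[u,v,1.]);o=T[:3,3]
    return o+r*(z-o[2])/r[2]
def cloud(n,d):
    c=ctrl.camera_params(n);K=np.array(c["K"]);T=np.array(c["cam_to_world"])
    v,u=np.mgrid[:384,:512];r=np.stack([(u-K[0,2])/K[0,0],(v-K[1,2])/K[1,1],np.ones_like(u,float)],-1)*d[...,None]
    return r@T[:3,:3].T+T[:3,3]
E
python3 - <<'E'
import cv2,numpy as np
from h import *
a=cv2.imread("pics/top.png")
m=cv2.resize(a[75:175,135:335],None,fx=4,fy=4,interpolation=cv2.INTER_CUBIC)
s=cv2.imread("pics/scene.png")[235:335,175:335]
cv2.imwrite("pics/c1.png",m)
P=cloud("top",np.load("pics/top.npy"))
for u,v in[(150,160),(205,160),(182,152),(182,145),(170,70),(158,60),(247,170),(210,222),(294,224),(296,150),(270,140),(320,136),(292,136)]:print(u,v,np.round(P[v,u]))
for n,d in(("top","pics/top.npy"),("scene","pics/scene.npy")):
    Q=cloud(n,np.load(d)).reshape(-1,3)
    b=Q[(abs(Q[:,2]-80)<5)&(Q[:,0]>300)&(Q[:,0]<620)&(Q[:,1]>0)&(Q[:,1]<330)]
    print(n,len(b),cv2.minAreaRect(b[:,:2].astype(np.float32)),b[:,2].mean())
E
```

```text
150 160 [584. 317.  78.]
205 160 [578. 137.  84.]
182 152 [607. 212.  81.]
182 145 [629. 211.  86.]
170 70 [804. 216. 283.]
158 60 [783. 227. 401.]
247 170 [543.   1.  71.]
210 222 [381. 130.  11.]
294 224 [ 365. -149.   32.]
296 150 [ 621. -169.    7.]
270 140 [ 266.   -5. 1556.]
320 136 [ 670. -255.   -2.]
292 136 [ 671. -157.    5.]
top 899 ((587.4404296875, 164.8812255859375), (332.7758483886719, 69.09619903564453), 86.12830352783203) 79.74742940996288
scene 982 ((585.1322021484375, 165.59698486328125), (330.5946044921875, 59.943138122558594), 86.91360473632812) 81.49775254674789
```

View pics/c1.png

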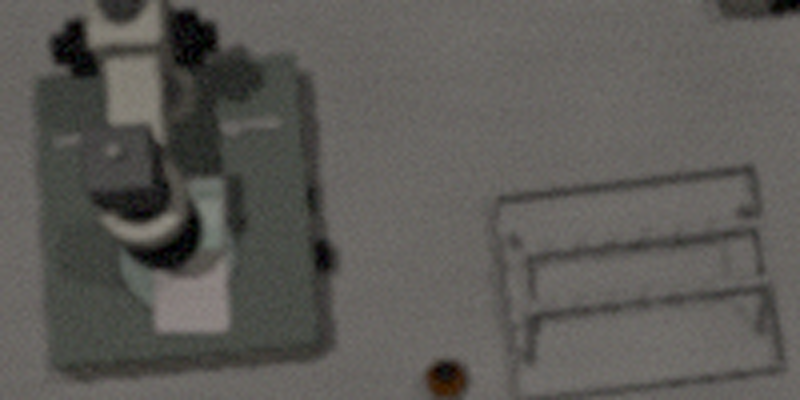

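Run:
```python
from h import *
def f(l,z):
    R=[]
    for u,v in l:
        w=px2w("top",135+(u+.5)/4-.5,75+(v+.5)/4-.5,z)[:2];R.append(w)
    return np.array(R)
B=f([(52,365),(318,347),(300,62),(40,85)],80);print("base",B.round(),np.diff(B,axis=0).round())
print("tab",f([(157,332),(228,331),(157,290),(230,290)],84).round())
for z in(80,):
  R=f([(530,318),(768,290),(530,256),(757,233)],76);print("rods",R.round(),R.mean(0), [np.arctan2(*(R[i]-R[i+1])) for i in(0,2)])
T=f([(497,200),(754,168),(783,370),(515,397)],28);print("tray",T.round(),T.mean(0))
# base edges from clouds
for n in("top","scene"):
    Q=cloud(n,np.load(f"pics/{n}.npy")).reshape(-1,3)
    b=Q[(abs(Q[:,2]-80)<8)&(Q[:,0]>520)&(Q[:,0]<850)&(Q[:,1]>80)&(Q[:,1]<360)]
    print(n,len(b),cv2.minAreaRect(b[:,:2].astype(np.float32)))
    r=Q[(Q[:,2]>165)&(Q[:,2]<175)&(Q[:,0]>500)&(Q[:,0]<760)&(Q[:,1]>120)&(Q[:,1]<320)];print(len(r),r.mean(0) if len(r) else 0,r.min(0),r.max(0))
    c=Q[(Q[:,2]>345)&(Q[:,2]<365)&(Q[:,0]>500)&(Q[:,0]<760)&(Q[:,1]>120)&(Q[:,1]<320)];print("cam",len(c),np.median(c,0),c.min(0),c.max(0))
    k=Q[(Q[:,2]>65)&(Q[:,2]<88)&(Q[:,0]>500)&(Q[:,0]<800)&(Q[:,1]>-320)&(Q[:,1]<-40)];print("rack",len(k),k.mean(0),cv2.minAreaRect(k[:,:2].astype(np.float32)))
s=cv2.imread("pics/scene.png")[230:330,175:335]
cv2.imwrite("pics/c2.png",cv2.resize(s,None,fx=5,fy=5,interpolation=cv2.INTER_CUBIC))
```

```text
base [[564. 325.]
 [573. 107.]
 [816. 119.]
 [802. 336.]] [[   9. -217.]
 [ 243.   11.]
 [ -14.  217.]]
tab [[588. 238.]
 [587. 180.]
 [623. 238.]
 [622. 178.]]
rods [[ 593.  -66.]
 [ 612. -262.]
 [ 646.  -68.]
 [ 660. -256.]] [ 627.65885781 -163.15906383] [np.float64(-0.09270902136332158), np.float64(-0.0765885046542174)]
tray [[ 708.  -43.]
 [ 730. -264.]
 [ 554. -280.]
 [ 537.  -54.]] [ 631.97137442 -160.29657285]
top 3684 ((693.1793212890625, 225.71734619140625), (251.25177001953125, 220.86895751953125), 3.867467164993286)
84 [636.3326599  213.58046333 170.02259871] [619.69490133 189.4755165  165.12663854] [668.54420267 251.06431279 174.92749265]
cam 84 [653.63227457 222.06549665 346.7669308 ] [632.28794263 199.5310964  345.02610492] [675.64029558 243.55327834 359.85850071]
rack 373 [ 634.19899727 -160.78860903   78.37546123] ((633.5656127929688, -161.42047119140625), (63.08758544921875, 207.65216064453125), 4.562753200531006)
scene 6677 ((695.0950927734375, 227.86181640625), (252.0580291748047, 221.35260009765625), 3.757084369659424)
217 [665.28846165 243.11016747 171.88874642] [623.19789073 216.52289291 165.11241741] [688.69239914 258.30307063 174.95875081]
cam 419 [658.21931996 227.5766836  346.52776223] [632.03520965 201.72264057 345.00680986] [680.17605248 250.37108501 360.13118761]
rack 459 [ 639.06794128 -150.91549497   79.66316934] ((641.5897216796875, -158.56585693359375), (69.88349151611328, 211.6343536376953), 7.384873390197754)
```

View pics/c2.png

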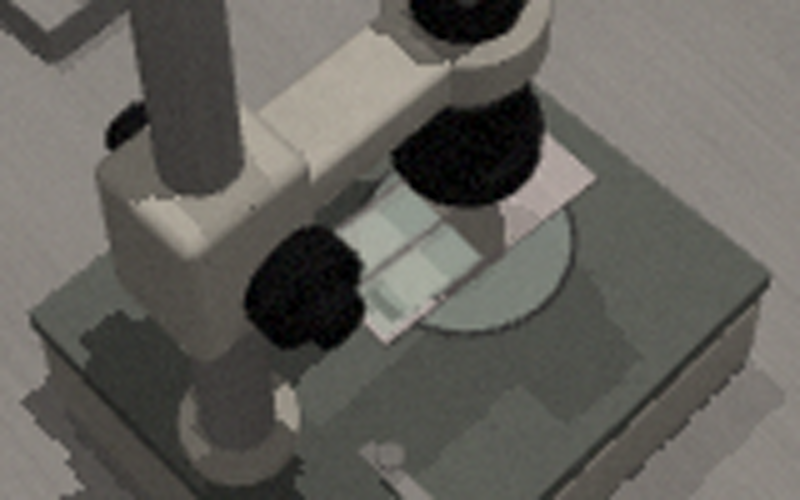

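The zoomed scene view shows the carrier's +y edge running from the tab corner at (597,178) to the far corner at (385,345). The lens covers the middle of the carrier. I'll work out its yaw from that edge.

Run:
```python
from h import *
c=np.array([px2w("scene",175+(u+.5)/5-.5,230+(v+.5)/5-.5,84)[:2] for u,v in[(597,178),(385,345),(548,138)]])
d=c[1]-c[0];print(c.round(1),np.hypot(*d),np.arctan2(d[1],d[0]))
s=ctrl.state();print(s["ee_pos"],s["qpos"])
# shift to press start hover: world target, tool axes now, yaw
from scipy.spatial.transform import Rotation as R
q=s["tool_rot"];M=R.from_quat([*q[1:],q[0]]).as_matrix();print(M.round(3))
```

```text
[[589.2 242.5]
 [718.5 244.3]
 [591.1 211.3]] 129.27270568162874 0.014210155312356292
[ 235.31931907 -524.39314662  232.12331852] [-1.28299731e+00  1.50951453e-01  1.43797442e+00 -1.30400345e-05
  1.55380241e+00 -1.33971082e-01]
[[ 0.912  0.409 -0.   ]
 [ 0.409 -0.912  0.001]
 [ 0.    -0.001 -1.   ]]
```

```bash
python3 -m creep '[[[0,0,0],-9.43,100],[[0,0,0],-9.43,100],[[0,0,0],-9.43,100],[[0,0,0],-9.43,100],[[0,0,0],-9.43,100],[[0,0,0],-9.43,100],[[0,0,0],-9.43,100],[[0.0525,0.019,0],0,100],[[0.0525,0.019,0],0,100],[[0.0525,0.019,0],0,100],[[0.0525,0.019,0],0,100],[[0.0525,0.019,0],0,100]]' 40; python3 -m creep '[[[0.0525,0.019,0],0,100],[[0.0525,0.019,0],0,100],[[0.0525,0.019,0],0,100],[[0.0525,0.019,0],0,100],[[0.0525,0.019,0],0,100],[[0.0525,0.019,0],0,100],[[0.0525,0.019,0],0,100],[[0.0525,0.019,0],0,100],[[0.0525,0.019,0],0,100],[[0,0,0],0,100],[[0,0,0],0,100]]'
```

```text
clock: 1.6
ee_pos: [329.7, -260.0, 232.5]
tool_rot: [-0.0, 0.706, 0.708, 0.0]
contact_force: [1.5, -0.4, -0.5]
width: 0.996
grasp_force: 0.0
clock: 2.98
ee_pos: [498.8, 211.1, 232.3]
tool_rot: [-0.0, 0.706, 0.708, -0.0]
contact_force: [-0.9, -0.2, 0.2]
width: 1.001
grasp_force: 0.0
```

```bash
python3 -m creep '[[[0,0,0.025],0,100],[[0,0,0.025],0,100],[[0,0,0.025],0,100],[[0,0,0.025],0,100],[[0,0.02,0],0,100],[[0,0.018,0],0,100],[[0,0,0],0,100]]'
python3 - <<'E'
from h import *
p,d=ctrl.grab_frame("wrist");cv2.imwrite("pics/w1.png",p[...,::-1]);np.save("pics/w1.npy",d)
a,_=ctrl.grab_frame("scene");cv2.imwrite("pics/ws.png",np.hstack([p[...,::-1],cv2.resize(a[150:342,160:416,::-1],None,fx=2,fy=2)])[:, :].copy())
x=cv2.imread("pics/ws.png");cv2.imwrite("pics/ws.png",cv2.resize(x,(800,300)))
E
```

```text
clock: 3.85
ee_pos: [537.6, 210.1, 132.7]
tool_rot: [0.0, 0.707, 0.708, 0.0]
contact_force: [-0.1, 0.4, -0.3]
width: 0.998
grasp_force: 0.0
```

View pics/ws.png

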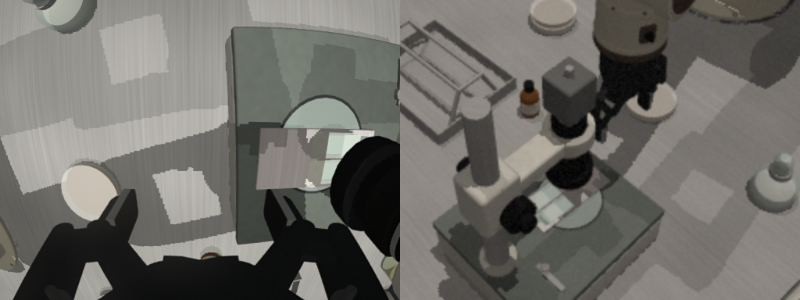

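The wrist view (left half) shows the right finger over the tab at about (272,195), with the tab end at x≈257 and the lens at x≥330. I'll take the finger shape and the plate edges from the depth image.

```bash
cat >> h.py <<'E'
def wcloud(d,s):
    "wrist cloud: (tool coords, world coords)"
    from scipy.spatial.transform import Rotation as R
    c=ctrl.camera_params("wrist");K=np.array(c["K"]);T=np.array(c["mount"])
    v,u=np.mgrid[:384,:512];x=(u-K[0,2])/K[0,0];y=(v-K[1,2])/K[1,1];r=np.hypot(x,y)+1e-9
    t=np.tan(np.minimum(r,1.45))/r;C=np.stack([x*t,y*t,np.ones_like(r)],-1)*d[...,None]
    C=C@T[:3,:3].T+T[:3,3]; q=s["tool_rot"]
    return C,C@R.from_quat([*q[1:],q[0]]).as_matrix().T+np.asarray(s["ee_pos"])
E
python3 - <<'E'
from h import *
d=np.load("pics/w1.npy");s=ctrl.state();C,W=wcloud(d,s);ok=d>0
for z0 in range(-140,20,10):
    m=ok&(abs(C[...,2]-z0)<5)&(abs(C[...,0])<45)&(abs(C[...,1])<85)
    if m.any():print(z0,m.sum(),"y",C[m][:,1].min().round(),C[m][:,1].max().round(),"x",C[m][:,0].min().round(),C[m][:,0].max().round())
print("finger tip pts",[ (u,v,C[v,u].round(),W[v,u].round()) for u,v in[(345,245),(345,255),(360,270)]])
i=cv2.imread("pics/w1.png");hsv=cv2.cvtColor(i,cv2.COLOR_BGR2HSV)
print("plate",[ (u,v,i[v,u],W[v,u].round(1)) for u,v in[(335,200),(335,220),(325,235),(390,180),(310,230),(315,170),(322,200),(330,170),(333,235)]])
cv2.imwrite("pics/w1c.png",cv2.resize(i[140:320,280:480],None,fx=4,fy=3.3))
E
```

```text
-110 356 y -71.0 68.0 x 9.0 14.0
-100 4985 y -72.0 85.0 x 1.0 20.0
-90 7776 y -73.0 85.0 x -14.0 20.0
-80 8037 y -74.0 72.0 x -14.0 17.0
-70 5004 y -75.0 73.0 x -16.0 17.0
-60 3685 y -76.0 73.0 x -14.0 13.0
-50 945 y -67.0 64.0 x -4.0 12.0
-40 1353 y -58.0 85.0 x -13.0 27.0
-30 1467 y -58.0 85.0 x -13.0 27.0
-20 1006 y -58.0 85.0 x -13.0 26.0
-10 161 y -51.0 46.0 x -12.0 9.0
finger tip pts [(345, 245, array([  9.,  42., -18.]), array([578., 220., 151.])), (345, 255, array([  5.,  42., -20.]), array([578., 216., 153.])), (360, 270, array([  9.,  43., -40.]), array([579., 220., 173.]))]
plate [(335, 200, array([128, 131, 138], dtype=uint8), array([590. , 217.9,  83.5])), (335, 220, array([130, 133, 140], dtype=uint8), array([591.5, 202.7,  83.7])), (325, 235, array([65, 71, 66], dtype=uint8), array([586.6, 188. ,  78.4])), (390, 180, array([ 97, 100, 105], dtype=uint8), array([630.7, 232.8,  83.3])), (310, 230, array([65, 73, 69], dtype=uint8), array([574.4, 193.2,  80.1])), (315, 170, array([53, 58, 55], dtype=uint8), array([575.1, 238.3,  79.3])), (322, 200, array([68, 74, 70], dtype=uint8), array([581.6, 216.3,  79.2])), (330, 170, array([52, 57, 53], dtype=uint8), array([585.5, 238.6,  80.2])), (333, 235, array([129, 133, 140], dtype=uint8), array([591.1, 190.8,  84.1]))]
```

View pics/w1c.png

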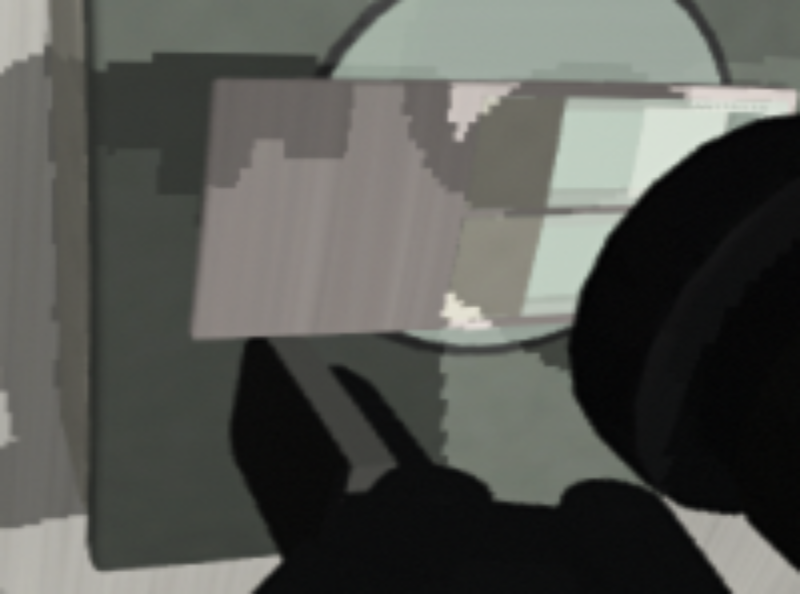

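The knuckles reach 73 mm out at ring height, so the TCP can't go much further forward. I'll check the front of the lens and the base edge in the same cloud.

Run:
```python
from h import *
d=np.load("pics/w1.npy");s=ctrl.state();C,W=wcloud(d,s);ok=d>0
m=ok&(W[...,2]>140)&(W[...,1]>150)&(W[...,1]<300)&(W[...,0]>605)&(W[...,0]<700)&(C[...,1]>78)
for a in range(140,360,15):
    k=W[m&(abs(W[...,2]-a)<7)]
    if len(k):print(a,len(k),k[:,0].min().round(),k[k[:,0].argmin()].round(),np.percentile(k[:,0],2).round())
for v in(150,230,280):  # front edge of base per row
    r=W[v];i=np.where((abs(r[:,2]-80)<3)&(d[v]>0)&(r[:,0]>540))[0]
    print("edge",v,r[i[0]].round(1) if len(i) else 0)
pl=W[ok&(W[...,2]>82)&(W[...,2]<87)&(W[...,0]>580)&(W[...,0]<615)&(W[...,1]<250)&(W[...,1]>170)]
print("plate",pl.min(0),pl.max(0))
t=C[ok&(abs(C[...,1])<60)&(abs(C[...,0])<14)&(C[...,2]>-30)&(C[...,2]<25)];print("tips",t[:,2].max(), t[t[:,2]>-12].round()[::20].tolist())
```

```text
155 1238 619.0 [619. 228. 161.] 620.0
170 4242 619.0 [619. 227. 167.] 620.0
185 1503 625.0 [625. 225. 190.] 626.0
200 2285 625.0 [625. 224. 205.] 626.0
215 582 628.0 [628. 226. 213.] 629.0
230 335 618.0 [618. 224. 228.] 619.0
edge 150 [566.5 251.7  77.2]
edge 230 [569.6 192.1  77.6]
edge 280 [573.5 147.1  78.6]
plate [586.72978593 184.37816313  82.00195027] [614.98069765 244.24720771  85.40818083]
tips -10.253244794018258 [[6.0, -44.0, -11.0], [-5.0, -44.0, -10.0]]
```

```bash
python3 -m creep '[[[-0.002,0.003,0.01],0,100],[[0,0,0.01],0,100],[[0,0,0.009],0,100],[[0,0,0],0,100]]'; python3 -m creep '[[[0,0,0.003],0,100],[[0,0,0],0,100]]';python3 -m creep '[[[0,0,0.003],0,100],[[0,0,0],0,100]]';python3 -m creep '[[[0,0,0.002],0,100],[[0,0,0],0,100]]'
```

```text
clock: 4.45
ee_pos: [539.6, 209.3, 102.7]
tool_rot: [-0.0, 0.706, 0.708, -0.001]
contact_force: [1.0, 0.6, 0.9]
width: 1.001
grasp_force: 0.0
clock: 4.7
ee_pos: [540.1, 209.4, 100.7]
tool_rot: [-0.0, 0.706, 0.708, 0.0]
contact_force: [-0.8, -0.2, -0.5]
width: 0.997
grasp_force: 0.0
clock: 4.95
ee_pos: [540.0, 209.4, 97.5]
tool_rot: [-0.0, 0.706, 0.708, -0.0]
contact_force: [0.1, 0.3, -0.3]
width: 0.997
grasp_force: 0.0
clock: 5.2
ee_pos: [540.0, 209.4, 95.6]
tool_rot: [-0.0, 0.706, 0.708, -0.0]
contact_force: [1.1, 0.4, 0.2]
width: 1.001
grasp_force: 0.0
```

```bash
for i in 1 2 3 4; do python3 -m creep '[[[0,0,0.001],0,100],[[0,0,0],0,100]]' | egrep 'pos|contact'; done
```

```text
ee_pos: [540.1, 209.4, 94.7]
contact_force: [-0.4, -0.3, -0.1]
ee_pos: [540.1, 209.4, 93.6]
contact_force: [0.4, 0.7, -0.8]
ee_pos: [540.1, 209.4, 92.6]
contact_force: [-0.1, -0.4, -0.6]
ee_pos: [540.1, 209.4, 91.7]
contact_force: [0.4, 0.1, -0.5]
```

```bash
for i in 1 2 3 4; do python3 -m creep '[[[0,0,0.001],0,100],[[0,0,0],0,100]]' | egrep 'pos|contact'; done
python3 - <<'E'
from h import *
s=ctrl.state();p,d=ctrl.grab_frame("wrist");cv2.imwrite("pics/w2.png",cv2.resize(p[140:320,280:480,::-1],None,fx=3,fy=3));C,W=wcloud(d,s)
k=C[(d>0)&(C[...,1]>35)&(C[...,1]<62)&(abs(C[...,0])<14)&(C[...,2]>-40)&(W[...,2]>87)];print(len(k),k[k[:,2].argsort()[-8:]].round(1))
E
```

```text
ee_pos: [540.1, 209.4, 90.6]
contact_force: [0.4, 0.1, 0.3]
ee_pos: [540.0, 209.4, 89.6]
contact_force: [-0.2, -0.8, -0.1]
ee_pos: [540.1, 209.4, 88.6]
contact_force: [-0.2, -0.5, 0.1]
ee_pos: [540.0, 209.3, 87.6]
contact_force: [0.5, 0.5, -0.4]
1357 [[  1.4  41.8 -11.3]
 [ -4.1  41.4 -11.3]
 [ -3.6  41.4 -11.1]
 [-10.1  41.7 -11. ]
 [  2.2  41.9 -10.6]
 [ -9.   41.7 -10.6]
 [ -3.4  41.5 -10.4]
 [ -9.8  41.8 -10.4]]
```

View pics/w2.png

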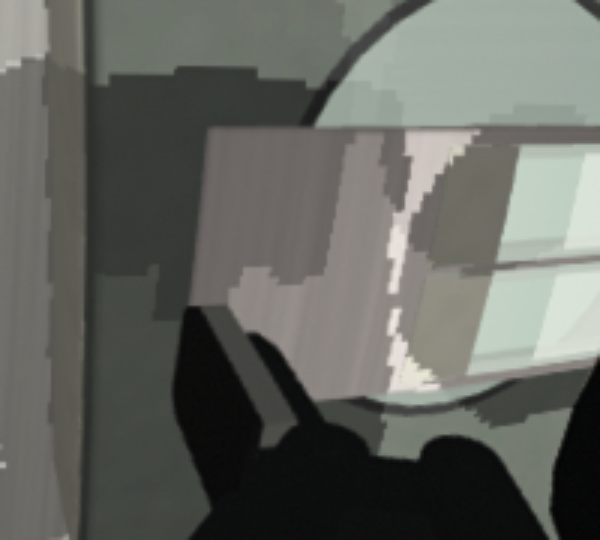

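The tip still hangs about 10 mm over the tab's very end, with little overlap, and the knuckle is already close to the ring. It's better to come in from the side (tool y along world y), with one finger on the tab and the body clear to the right of the lens.

```bash
python3 -m creep '[[[0,-0.02,-0.02],0,100],[[0,-0.04,0],0,100],[[0,0,0],-10,100],[[0,0,0],-10,100],[[0,0,0],-10,100],[[0,0,0],-10,100],[[0,0,0],-10,100],[[0,0,0],-10,100],[[0,0,0],-10,100],[[0,0,0],-10,100],[[0,0,0],-10,100]]';python3 -m creep '[[[0,-0.035,0],0,100],[[0,-0.036,0],0,100],[[-0.04,0,0],0,100],[[-0.04,0,0],0,100],[[0,0,0],0,100],[[0,0,0],0,100]]'
python3 - <<'E'
from h import *
s=ctrl.state();p,d=ctrl.grab_frame("wrist");cv2.imwrite("pics/w3.png",p[...,::-1]);C,W=wcloud(d,s)
for z0 in range(-140,10,10):
    m=(d>0)&(abs(C[...,2]-z0)<5)&(abs(C[...,0])<45)&(abs(C[...,1])<80)
    if m.any():print(z0,m.sum(),"y",C[m][:,1].min().round(),C[m][:,1].max().round(),"x",C[m][:,0].min().round(),C[m][:,0].max().round())
k=C[(d>0)&(C[...,1]>35)&(C[...,1]<58)&(abs(C[...,0])<20)&(C[...,2]>-20)&(W[...,2]>95)];print(len(k),k.min(0),k.max(0))
E
```

```text
clock: 8.62
ee_pos: [480.1, 209.2, 107.8]
tool_rot: [0.0, -0.004, 1.0, 0.0]
contact_force: [0.2, -0.7, 0.6]
width: 0.998
grasp_force: 0.0
clock: 9.38
ee_pos: [559.9, 138.4, 107.4]
tool_rot: [-0.0, -0.002, 1.0, 0.0]
contact_force: [-0.6, 0.3, -0.2]
width: 1.003
grasp_force: 0.0
-110 353 y -71.0 68.0 x 12.0 16.0
-100 4820 y -72.0 70.0 x 4.0 23.0
-90 7769 y -74.0 70.0 x -11.0 22.0
-80 8061 y -75.0 71.0 x -12.0 20.0
-70 4984 y -76.0 73.0 x -13.0 20.0
-60 3719 y -76.0 73.0 x -11.0 16.0
-50 941 y -67.0 64.0 x -1.0 15.0
-40 1215 y -58.0 55.0 x -10.0 13.0
-30 1087 y -58.0 55.0 x -10.0 13.0
-20 842 y -58.0 55.0 x -10.0 13.0
-10 172 y -51.0 47.0 x -10.0 12.0
270 [ -9.93815345  40.34467063 -19.98268769] [ 13.03701099  53.72673435 -10.09142539]
```

View pics/w3.png

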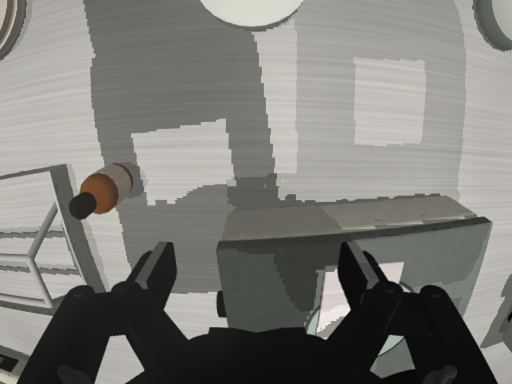

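```bash
python3 -m creep '[[[-0.019,0.0055,0],0,100],[[-0.018,0,0],0,100],[[0,0,0.01],0,100],[[0,0,0.009],0,100],[[0,0,0],0,100]]'|egrep 'pos|contact'; for i in 1 2 3 4 ; do python3 -m creep '[[[0,0,0.001],0,100],[[0,0,0],0,100]]' | egrep 'pos|contact'; done; python3 -c "
from h import *
p,d=ctrl.grab_frame('scene');i=cv2.resize(p[130:330,170:350,::-1],None,fx=3,fy=3);q,d=ctrl.grab_frame('wrist');j=cv2.resize(q[200:384,280:460,::-1],None,fx=1.4,fy=1.4);cv2.imwrite('pics/s4.png',np.hstack([i[:600,:540],cv2.copyMakeBorder(j,0,600-j.shape[0],0,0,0)[:, :252]]))"
```

```text
ee_pos: [596.1, 144.0, 87.7]
contact_force: [-0.2, 0.3, -0.5]
ee_pos: [597.2, 144.1, 88.0]
contact_force: [-0.1, -0.3, 0.2]
ee_pos: [597.3, 144.0, 86.7]
contact_force: [0.1, 0.2, 0.1]
ee_pos: [597.3, 144.0, 85.7]
contact_force: [-0.1, -0.7, -0.5]
ee_pos: [597.2, 144.1, 84.6]
contact_force: [-0.5, -0.1, 0.2]
```

View pics/s4.png

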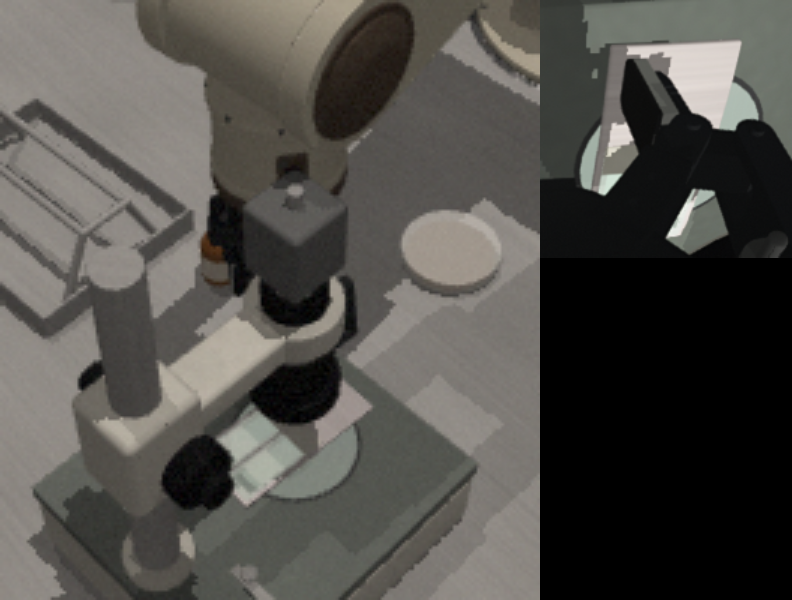

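The inset shows the fingertip well over the plain tab near its right edge, and the scene view shows the arm clear of the lens. I'll keep going down in small steps.

```bash
python3 -m creep '[[[0,0,0.003],0,100],[[0,0,0],0,100]]'|egrep 'pos|contact'; for i in 1 2 3 4 ; do python3 -m creep '[[[0,0,0.001],0,100],[[0,0,0],0,100]]' | egrep 'pos|contact'; done
```

```text
ee_pos: [597.1, 144.0, 81.4]
contact_force: [0.7, 1.2, 0.2]
ee_pos: [597.3, 144.1, 80.6]
contact_force: [-0.5, -0.2, -0.0]
ee_pos: [597.3, 144.1, 79.7]
contact_force: [0.8, -0.5, 0.5]
ee_pos: [597.3, 144.0, 78.6]
contact_force: [0.2, -0.7, 0.0]
ee_pos: [597.3, 144.0, 77.6]
contact_force: [-0.1, 0.0, -0.4]
```

```bash
for i in 1 2 3 4 ; do python3 -m creep '[[[0,0,0.001],0,100],[[0,0,0],0,100]]' | egrep 'pos|contact'; done;  python3 - <<'E'
from h import *
s=ctrl.state();p,d=ctrl.grab_frame("wrist");C,W=wcloud(d,s)
k=C[(d>0)&(C[...,1]>35)&(C[...,1]<58)&(abs(C[...,0])<20)&(C[...,2]>-20)];print(np.percentile(k[:,2],[50,90,99]),np.histogram(k[:,2],range(-20,30,3)))
E
```

```text
ee_pos: [597.3, 144.1, 76.6]
contact_force: [-0.5, -0.2, 0.5]
ee_pos: [597.3, 144.0, 75.6]
contact_force: [0.3, -0.6, 0.4]
ee_pos: [597.2, 144.0, 74.6]
contact_force: [0.1, 0.4, 0.2]
ee_pos: [597.3, 144.0, 73.6]
contact_force: [1.3, -1.2, -0.6]
[-6.0356006  -4.97481185 -4.30590019] (array([ 122,   90,   53,  399, 1043,  208,    0,    0,    0,    0,    0,
          0,    0,    0,    0,    0]), array([-20, -17, -14, -11,  -8,  -5,  -2,   1,   4,   7,  10,  13,  16,
        19,  22,  25,  28]))
```

```bash
for i in 1 2 3 ; do python3 -m creep '[[[0,0,0.001],0,100],[[0,0,0],0,100]]' | egrep 'pos|contact'; done
```

```text
ee_pos: [597.3, 144.1, 72.6]
contact_force: [0.6, 0.5, 1.1]
ee_pos: [597.5, 144.1, 72.2]
contact_force: [-1.9, -1.3, 6.3]
ee_pos: [597.7, 144.1, 72.1]
contact_force: [-5.8, -1.8, 15.2]
```

```bash
python3 -m creep '[[[0.004,0,0],0,100],[[0.004,0,0],0,100],[[0.005,0,0],0,100],[[0.005,0,0],0,100],[[0.004,0,0],0,100],[[0.003,0,0],0,100],[[0,0,0],0,100]]'| egrep 'pos|contact';  python3 -m creep '[[[0,0,-0.004],0,100],[[0,0,-0.006],0,100],[[0,0,0],0,100]]'| egrep 'pos|contact'
cat > look.py <<'E'
from h import *
import sys
s=ctrl.state();p,d=ctrl.grab_frame("wrist");cv2.imwrite(f"pics/{sys.argv[1]}.png",p[...,::-1]);C,W=wcloud(d,s)
i=p.astype(int)
m=(d>0)&(W[...,2]>81.5)&(W[...,2]<88)&(W[...,0]>480)&(W[...,0]<612)&(W[...,1]>165)&(W[...,1]<260)&(i.sum(-1)>200)
k=W[m];print("plate",len(k),k.min(0).round(1),k.max(0).round(1),"z",np.median(k[:,2]))
for y in range(180,250,8):
    a=k[abs(k[:,1]-y)<3]
    if len(a)>5:print(y,"tab end x",np.percentile(a[:,0],1).round(1),"z at end",a[a[:,0]<a[:,0].min()+8][:,2].mean().round(1))
for x in range(540,610,12):
    a=k[abs(k[:,0]-x)<4]
    if len(a)>5:print("x",x,"y",a[:,1].min().round(1),a[:,1].max().round(1))
E
python3 look.py w5
```

```text
ee_pos: [573.2, 144.2, 72.0]
contact_force: [0.5, 0.7, 11.5]
ee_pos: [572.5, 144.0, 81.2]
contact_force: [-0.4, 0.6, 0.1]
plate 3368 [563.4 182.8  81.5] [612.  243.6  84.9] z 83.11214650948943
188 tab end x 564.1 z at end 83.0
196 tab end x 564.3 z at end 83.1
204 tab end x 564.3 z at end 83.1
212 tab end x 564.3 z at end 83.1
220 tab end x 564.0 z at end 83.1
228 tab end x 564.3 z at end 83.1
236 tab end x 564.3 z at end 83.0
244 tab end x 564.4 z at end 82.9
x 564 y 183.1 242.3
x 576 y 182.8 243.6
x 588 y 183.1 242.9
x 600 y 183.0 243.1
```

```bash
python3 -m creep '[[[-0.013,0,0],0,100],[[-0.013,0,0],0,100],[[0,0,0.006],0,100],[[0,0,0.0045],0,100],[[0,0,0],0,100],[[0,0,0],0,100]]'| egrep 'pos|contact'; python3 -m creep '[[[0.004,0,0],0,100],[[0.004,0,0],0,100],[[0.005,0,0],0,100],[[0.005,0,0],0,100],[[0.004,0,0],0,100],[[0.004,0,0],0,100],[[0,0,0],0,100],[[0,0,-0.004],0,100],[[0,0,-0.006],0,100],[[0,0,0],0,100]]'| egrep 'pos|contact'; python3 look.py w6 | grep -v x
```

```text
ee_pos: [598.9, 144.1, 72.0]
contact_force: [-5.5, -5.0, 24.9]
ee_pos: [572.3, 144.0, 80.4]
contact_force: [0.5, -0.6, -1.1]
plate 7348 [538.7 183.2  81.5] [612.  244.2  85. ] z 83.17674947433875
```

```bash
python3 look.py w6b
```

```text
plate 7343 [538.8 183.1  81.5] [612.  244.3  85.3] z 83.1834647140133
188 tab end x 539.3 z at end 83.1
196 tab end x 539.3 z at end 83.1
204 tab end x 539.5 z at end 83.1
212 tab end x 539.5 z at end 83.2
220 tab end x 539.5 z at end 83.0
228 tab end x 539.7 z at end 83.1
236 tab end x 539.5 z at end 83.1
244 tab end x 539.6 z at end 82.9
x 540 y 183.8 244.0
x 552 y 183.7 244.3
x 564 y 183.6 244.1
x 576 y 183.2 243.6
x 588 y 183.3 243.6
x 600 y 183.5 243.5
```

```bash
python3 -m creep '[[[-0.02,0,0],0,100],[[0,0,0.006],0,100],[[0,0,0.004],0,100],[[0,0,0],0,100],[[0.004,0,0],0,100],[[0.004,0,0],0,100],[[0.004,0,0],0,100],[[0.003,0,0],0,100],[[0,0,0],0,100]]'| egrep 'pos|contact';python3 -m creep '[[[0,0,-0.004],0,100],[[0,0,-0.006],0,100],[[0,0,0],0,100]]'| egrep 'pos|contact'; python3 look.py w7
```

```text
ee_pos: [578.2, 144.3, 72.0]
contact_force: [2.7, 1.0, 19.5]
ee_pos: [577.2, 144.0, 80.4]
contact_force: [-0.4, 0.1, -0.5]
plate 10615 [524.6 183.   81.5] [611.9 244.8  85.6] z 83.19498743291626
188 tab end x 525.1 z at end 83.1
196 tab end x 525.4 z at end 83.1
204 tab end x 525.4 z at end 83.1
212 tab end x 525.5 z at end 83.2
220 tab end x 525.9 z at end 83.2
228 tab end x 525.9 z at end 83.1
236 tab end x 526.1 z at end 83.0
244 tab end x 526.4 z at end 83.1
x 540 y 184.2 244.1
x 552 y 183.8 244.3
x 564 y 184.2 244.0
x 576 y 183.5 244.1
x 588 y 183.8 244.6
x 600 y 183.3 244.2
```

```bash
python3 -m creep '[[[0.018,0,-0.02],0,100],[[0.018,0,-0.015],0,100],[[0,0.035,0],0,100],[[0,0.035,0],0,100],[[0,0,0],0,100],[[0,0,0.015],0,100],[[0,0,0.015],0,100],[[0,0,0],0,100]]'| egrep 'pos|contact';python3 -c "from rig import ctrl;print(ctrl.finger_overhang)"; python3 look.py w8 | grep -v tab; python3 -c "
import cv2;i=cv2.imread('pics/w8.png');cv2.imwrite('pics/w8c.png',i[150:384])"
```

```text
ee_pos: [540.3, 213.0, 83.3]
contact_force: [0.1, -0.2, 0.3]
25.0
plate 10751 [524.3 183.7  81.5] [604.6 244.8  85.7] z 83.22313672255005
x 540 y 184.3 244.6
x 552 y 184.7 244.3
x 564 y 184.3 243.9
x 576 y 184.2 244.0
x 588 y 183.8 244.2
x 600 y 183.9 243.7
```

View pics/w8c.png

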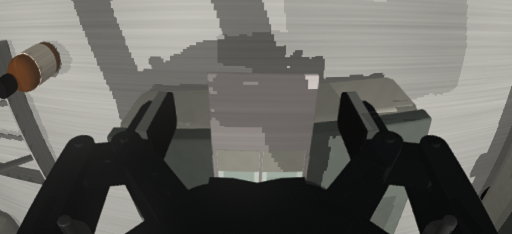

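The view shows the overhanging tab between the open fingers, at columns 208–318 with the fingers at 165 and 348. Now down, then close.

```bash
python3 -m creep '[[[0,0.001,0.013],0,100],[[0,0,0.013],0,100],[[0,0,0],0,100]]'| egrep 'pos|contact'; python3 -m creep '[[[0,0,0],0,60],[[0,0,0],0,60],[[0,0,0],0,40],[[0,0,0],0,40],[[0,0,0],0,40],[[0,0,0],0,40]]' 80; python3 look.py w9|grep -v tab
```

```text
ee_pos: [540.4, 214.7, 57.8]
contact_force: [0.4, -0.5, 0.1]
clock: 21.32
ee_pos: [541.3, 215.0, 59.5]
tool_rot: [0.0, -0.002, 1.0, 0.0]
contact_force: [-0.9, 0.1, 6.2]
width: 0.678
grasp_force: 84.3
plate 9733 [524.6 178.1  81.5] [583.2 255.8  88. ] z 82.70456381572447
x 540 y 184.4 242.2
x 552 y 183.7 242.9
x 564 y 183.4 243.4
x 576 y 183.7 243.4
```

```bash
python3 -m creep '[[[0,0,-0.004],0,40],[[0,0,-0.004],0,40],[[0.01,0,0],0,40],[[0.02,0,0],0,40],[[0.03,0,0],0,40],[[0.03,0,0],0,40],[[0.03,0,0],0,40],[[0,0,0],0,40],[[0,0,0],0,40]]'
python3 - <<'E'
from h import *
s=ctrl.state();p,d=ctrl.grab_frame("scene");cv2.imwrite("pics/s10.png",p[...,::-1]);W=cloud("scene",d)
m=(d>0)&(W[...,2]>70)&(W[...,2]<110)&(W[...,0]<555)&(W[...,0]>400)&(abs(W[...,1]-214)<32)
k=W[m];print(len(k))
for x in range(430,560,12):
    a=k[abs(k[:,0]-x)<4]
    if len(a)>5:print(x,a.min(0).round(),a.max(0).round(),np.median(a[:,2]).round(1))
cv2.imwrite("pics/s10c.png",cv2.resize(p[130:330,230:400,::-1],None,fx=3,fy=3))
E
```

```text
clock: 22.5
ee_pos: [421.3, 214.6, 67.5]
tool_rot: [0.0, -0.002, 1.0, 0.0]
contact_force: [0.0, -0.1, -0.9]
width: 0.674
grasp_force: 85.2
1059
430 [426. 183.  73.] [434. 246. 110.] 93.0
442 [438. 185.  89.] [446. 243.  95.] 92.5
454 [450. 184.  89.] [458. 243.  95.] 92.3
466 [462. 184.  89.] [470. 243.  98.] 93.1
478 [474. 185.  86.] [482. 244.  96.] 92.3
490 [486. 183.  89.] [494. 244.  96.] 92.5
502 [498. 184.  88.] [506. 244.  96.] 92.6
514 [510. 183.  88.] [518. 243.  97.] 92.2
526 [522. 183.  89.] [530. 244.  98.] 91.8
538 [534. 187.  87.] [537. 244.  95.] 92.0
```

View pics/s10c.png

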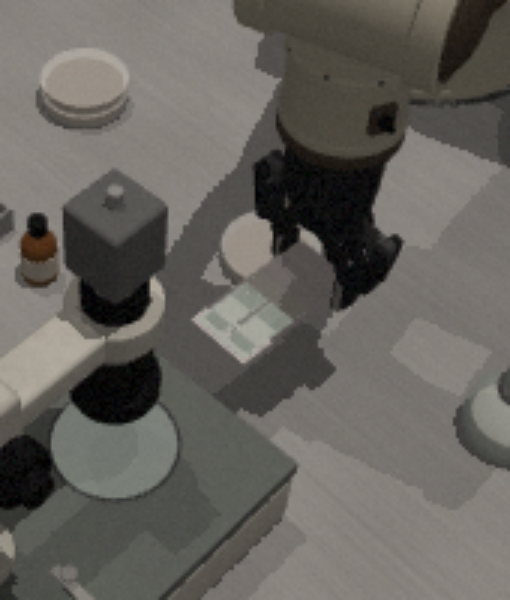

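```bash
python3 -m creep '[[[0,0,-0.03],0,40],[[0,0,-0.03],0,40],[[0,-0.04,0],0,40],[[0,-0.05,0],0,40],[[0,-0.05,0],0,40],[[0,-0.05,0],0,40],[[0,-0.04,0],0,40],[[0,0,0],0,40],[[0,0,0],0,40]]'
python3 - <<'E'
from h import *
def fit(n,W,d):
    m=(d>0)&(W[...,2]>66)&(W[...,2]<90)&(W[...,0]>560)&(W[...,0]<710)&(W[...,1]>-290)&(W[...,1]<-40)
    k=W[m]; print(n,len(k))
    if len(k)<30:return
    best=None
    for c in np.arange(0,.2,.005):   # rod coordinate x' = x cos + y sin, yaw c
        xp=k[:,0]*np.cos(c)+k[:,1]*np.sin(c); yp=-k[:,0]*np.sin(c)+k[:,1]*np.cos(c)
        h,e=np.histogram(xp,np.arange(520,720,2)); s=(h**2).sum()
        if best is None or s>best[0]:best=(s,c,h,e,xp,yp)
    s,c,h,e,xp,yp=best; t=np.argsort(h)[-6:]
    print("yaw",c,"peaks",[(e[i]+1,h[i]) for i in sorted(t)],"y'",np.percentile(yp,[0,1,99,100]).round(),"z",np.median(k[:,2]))
    for p in range(2): pass
for n in("top","scene"):
    p,d=ctrl.grab_frame(n);fit(n,cloud(n,d),d)
s=ctrl.state();p,d=ctrl.grab_frame("wrist");cv2.imwrite("pics/w11.png",p[...,::-1]);fit("wrist",wcloud(d,s)[1],d)
E
```

```text
clock: 23.68
ee_pos: [422.0, -15.5, 127.1]
tool_rot: [-0.0, -0.001, 1.0, 0.0]
contact_force: [0.6, 0.8, -0.6]
width: 0.675
grasp_force: 85.7
top 377
yaw 0.095 peaks [(np.int64(589), np.int64(45)), (np.int64(591), np.int64(38)), (np.int64(593), np.int64(34)), (np.int64(639), np.int64(48)), (np.int64(641), np.int64(38)), (np.int64(643), np.int64(33))] y' [-326. -324. -117. -117.] z 78.22911383486212
scene 453
yaw 0.105 peaks [(np.int64(591), np.int64(36)), (np.int64(593), np.int64(48)), (np.int64(595), np.int64(54)), (np.int64(641), np.int64(29)), (np.int64(643), np.int64(56)), (np.int64(645), np.int64(68))] y' [-328. -327. -121. -119.] z 80.30739309377077
wrist 192
yaw 0.125 peaks [(np.int64(581), np.int64(18)), (np.int64(583), np.int64(100)), (np.int64(585), np.int64(51)), (np.int64(587), np.int64(17)), (np.int64(589), np.int64(2)), (np.int64(631), np.int64(4))] y' [-274. -271. -203. -203.] z 77.32123808441123
```

```bash
python3 -m creep '[[[0,-0.04,0],0,40],[[0,-0.05,0],0,40],[[-0.02,-0.045,0],0,40],[[-0.05,-0.0125,0],0,40],[[-0.05,0,0],0,40],[[-0.045,0,0],0,40],[[0,0,0],-5.7,40],[[0,0,0.02],0,40],[[0,0,0.02],0,40],[[0,0,0],0,40],[[0,0,0],0,40]]'
python3 - <<'E'
from h import *
s=ctrl.state();p,d=ctrl.grab_frame("scene");t,td=ctrl.grab_frame("top")
a=cv2.resize(p[145:255,125:245,::-1],(480,440));b=cv2.resize(t[95:195,245:345,::-1],(320,320),interpolation=cv2.INTER_CUBIC)
cv2.imwrite("pics/s12.png",np.hstack([a,cv2.copyMakeBorder(b,0,120,0,0,0)]))
W=cloud("scene",d);m=(d>0)&(W[...,2]>100)&(W[...,2]<120)&(W[...,0]>590)&(W[...,0]<720)&(abs(W[...,1]+160)<50)
k=W[m];r=cv2.minAreaRect(k[:,:2].astype(np.float32));print(len(k),r,cv2.boxPoints(r).round(),np.median(k[:,2]))
E
```

```text
clock: 25.2
ee_pos: [587.7, -162.1, 88.0]
tool_rot: [0.0, -0.052, 0.999, -0.0]
contact_force: [1.2, -0.2, -0.0]
width: 0.675
grasp_force: 85.7
715 ((647.648681640625, -161.0477752685547), (115.39102935791016, 85.97118377685547), 2.185912847518921) [[ 588. -120.]
 [ 592. -206.]
 [ 707. -202.]
 [ 704. -116.]] 112.8960689610625
```

View pics/s12.png

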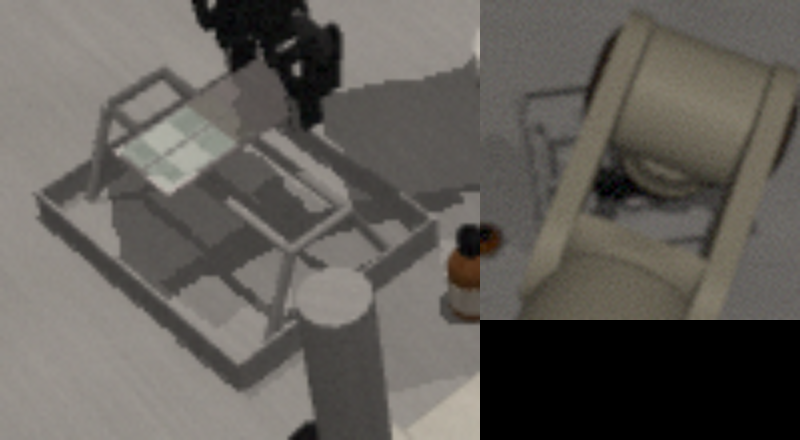

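```bash
python3 -c "
from h import *
for u,v in[(165,195),(115,152),(258,60)]:print(px2w('scene',125+u/4,145+v/4,112.5).round())"; python3 -m creep '[[[0,0,0.01],0,40],[[0,0,0.01],0,40],[[0,0,0.005],0,40],[[0,0,0],0,40]]'|egrep 'pos|contact'; for i in 1 2 3; do python3 -m creep '[[[0,0,0.001],0,40],[[0,0,0],0,40]]' | egrep 'pos|contact'; done
```

```text
[ 701. -121.  112.]
[ 704. -177.  112.]
[ 581. -189.  112.]
ee_pos: [587.0, -162.4, 61.6]
contact_force: [-0.5, 0.4, -0.9]
ee_pos: [587.3, -162.5, 61.4]
contact_force: [-0.8, 0.5, -0.5]
ee_pos: [587.4, -162.5, 60.3]
contact_force: [0.3, -0.1, 0.2]
ee_pos: [587.4, -162.6, 59.6]
contact_force: [-2.0, 0.3, 6.5]
```

```bash
python3 -m creep '[[[0,0,0],0,72],[[0,0,0],0,78],[[0,0,0],0,85],[[0,0,0],0,95],[[0,0,0],0,95],[[0,0,0],0,95]]' 20; python3 -m creep '[[[0,0,-0.01],0,95],[[0,0,-0.02],0,95],[[0,0,-0.03],0,95],[[0,0,-0.05],0,95],[[0.05,0,-0.02],0,95],[[0.05,0,0],0,95],[[0.05,0,0],0,95],[[0.05,0,0],0,95],[[0,0,0],0,95],[[0,0,0],0,95]]'
python3 - <<'E'
from h import *
p,d=ctrl.grab_frame("scene");a=cv2.resize(p[145:255,125:265,::-1],(560,440));cv2.imwrite("pics/s13.png",a)
for n in("scene","top"):
    p,d=ctrl.grab_frame(n);W=cloud(n,d);m=(d>0)&(W[...,2]>77)&(W[...,2]<92)&(W[...,0]>550)&(W[...,0]<720)&(abs(W[...,1]+160)<55)
    k=W[m]
    h,_,_=np.histogram2d(k[:,0],k[:,1],[range(550,730,15),range(-215,-105,10)]);
    r=cv2.minAreaRect(k[abs(k[:,2]-84)<4][:,:2].astype(np.float32));print(n,len(k),r,np.median(k[:,2]))
    b=np.polyfit(k[:,0]-636,k[:,2],1);print("slope",b)
s=ctrl.state();p,d=ctrl.grab_frame("wrist");cv2.imwrite("pics/w13.png",p[...,::-1])
E
```

```text
clock: 27.3
ee_pos: [587.3, -162.5, 59.2]
tool_rot: [-0.0, -0.051, 0.999, 0.0]
contact_force: [0.2, -0.1, 0.7]
width: 0.949
grasp_force: 0.0
clock: 28.55
ee_pos: [388.7, -183.2, 190.0]
tool_rot: [0.001, -0.051, 0.999, -0.0]
contact_force: [0.8, 1.1, 0.7]
width: 0.947
grasp_force: 0.0
scene 833 ((637.330322265625, -160.2947998046875), (131.1636962890625, 106.15941619873047), 4.286708354949951) 85.29121820870284
slope [1.59388308e-03 8.50995270e+01]
top 755 ((635.35693359375, -158.9033660888672), (131.27447509765625, 108.86959075927734), 1.0732511281967163) 83.3468497499839
slope [3.21861378e-03 8.34207818e+01]
```

View pics/s13.png

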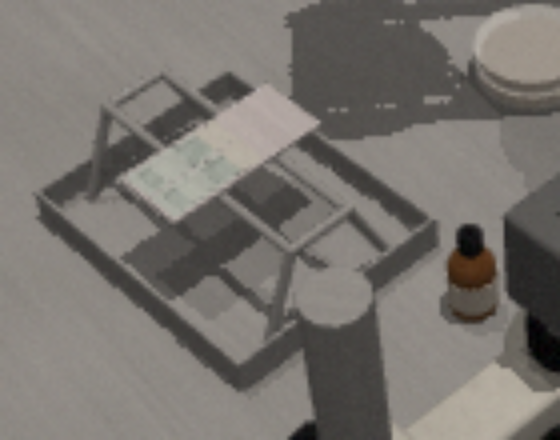

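The picture shows the carrier flat across both rods, from (170,220) to (320,122). The depth readings agree: it is level with its top at about 84 mm, centred at about (636,-160), and the gripper is clear.

```bash
python3 -c "
from rig import ctrl;print(ctrl.job_done())"
```

```text
the job is handed in; nothing more can be done
None
```

The slide carrier is lying flat across both rods of the drying rack, about centred and square to them. It was set down and let go, with no contact with the lens or the other things on the bench seen, and the job was handed in at about 29 s.

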